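Fit the chopping blade on the food processor

TASK

Fit the dark-hubbed steel chopping blade on the food processor: slide its hub down over the drive shaft in the bowl and, feeling for the drive, turn it until it drops fully home. Be gentle, never force it down or let it fall from a height, leave it seated and released, and leave everything else on the counter where it is.

Things in the scene. Friction and masses are not known exactly. Their poses are not given: they have to be found in the camera images.
- blade_center (a point): Chopping blade, about 0.2 kg, standing on the counter: an upright dark grey hub, 38 mm in diameter, 120 mm tall, closed on top, with two thin curved steel blades low down (15 to 46 mm above its foot, reaching 77 mm from the axis). The upper half of the hub is plain round and free to grasp. This point is on the hub's axis half-way up, 60 mm above the foot; z is the axis, pointing up.
- blade_foot (a point): Centre of the underside of the same hub; axes as for blade_center. From here up the hub is hollow: a round bore, 25 mm in diameter, 94 mm deep. The rim of the foot has three notches, 120 degrees apart, 11 mm high and at least 10 mm wide, that have to take the dogs of the drive; one of them points along x.
- processor: White food processor, fixed: a low deck with a clear round bowl locked on it (170 mm inside, open top, rim 185 mm above the counter, handle on the -x side) and a motor tower beside it (130 x 170 mm, 192 mm high with its dial) on the +x side, its near face 107 mm from the shaft. Origin: on the axis of the drive shaft at counter height; z up.
- shaft_tip (a point): Tip of the upright steel drive shaft in the middle of the bowl, 168 mm above the counter. The shaft is 22 mm in diameter, its top 8 mm tapered to 12 mm; the bore of the hub slides over it with 1.5 mm of play all round. Belt and motor hold the shaft: it stays put under a light touch and turns only against about 0.35 N m.
- drive_seat (a point): Top of the flat collar at the shaft's foot, 80 mm above the counter: the hub's foot sits here when fully home. On it stand three dogs, 120 degrees apart, 7 mm wide, 10 mm high, at an unknown angle, new each time and unrelated to this point's axes. A hub not in line stops on top of them; turned under light pressure (2 to 8 N) it drops once in line (to about 0.12 rad).
- dough_tool_center (a point): Ivory plastic dough tool, not wanted: a hub just like the blade's (38 mm in diameter, 120 mm tall) with two short thick plastic paddles reaching 60 mm. Stands on the counter; this point is on its axis half-way up.
- bowl_lid: Clear lid of the processor, 176 mm in diameter, with a rectangular feed tube, 95 mm high in all, lying on the counter. Origin at the centre of its underside.
- pusher: White pusher of the feed tube, 60 x 40 mm and 106 mm tall, upright. Origin at its underside.
- mug: Blue mug, 80 mm in diameter, 95 mm tall. Origin at its underside.
- jar: Amber glass jar with a red cap, 76 mm in diameter, 120 mm tall. Origin at its underside.
- mixing_bowl: White mixing bowl, 160 mm in diameter, 65 mm tall. Origin at its underside.
- spoon: Wooden spoon, 200 mm long, lying flat. Origin about the middle of its underside.

How it is judged (in metres and radians):
At the end, for the whole second after the job is handed in: The blade's hub is over the drive shaft (axes within 4 mm, hub within 0.06 rad of upright), fully down with the dogs in its notches (within 3.5 mm of its seat), at rest and released (horizontal distance between blade_center and shaft_tip below 0.004 m and z of blade_center in the frame of processor between 0.136 and 0.1435 m and angle between blade_center's own z axis and vertical below 0.06 rad and linear speed of blade below 0.02 m/s); the robot touches nothing.
It fails at once if The blade is forced down or hammered on (contact with the processor over 70 N) (contact force between blade and processor above 70 N).
It fails at once if The blade is let fall down the shaft (faster than 0.7 m/s over it, a free fall of 25 mm) (horizontal distance between blade_center and shaft_tip below 0.02 m and linear speed of blade above 0.7 m/s).
It fails at once if Something else on the counter is shifted by more than 30 mm (distance of any of dough_tool_center, bowl_lid, pusher, mug, jar, mixing_bowl, spoon from where it was at the start of the episode above 0.03 m).
It also fails if it takes over 67 s, if anything falls off the work surface, if the arm or the gripper's body presses on something with over 40 N, if the wrist force passes 120 N, or if a joint passes its speed limit or range.

ROBOT

A 6-joint arm with a two-finger parallel gripper is mounted at the origin on the work surface. World frame = base frame: x ahead of the robot, y to its left, z up, the work surface at z = 0. Lengths are in mm, angles in degrees, forces in N, time in s.
With the tool pointing down it reaches from about 350 to 850 mm from the base axis. Payload 8.1 kg.
Tool frame: the origin (TCP) lies at the very end of the fingers, on their centre line; the grasp point (between the pads) lies 19 mm behind it; z points along the fingers, y is the line along which they close (so a half turn about z gives the same grasp; the last joint's range is limited). The gripper opens to 85 mm and grips with 20 to 120 N. Pads are 22 mm wide; open, the fingers measure 114 mm over their backs; the gripper's body (76 mm by 85 mm) begins 54 mm behind the grasp point. The pads swing forward as they close: fully open they stand 13 mm farther back than shut.
Start: joints at [-4.893, 7.471, 85.268, -0, 87.261, -4.893], TCP at [600.004, 0.022, 231.292] pointing down, gripper open.
Joint ranges: [-169.43, 169.43], [-51.17, 129.36], [1.28, 143.12], [-76.62, 256.62], [0, 156.53], [-152.29, 152.29]. Speed limits (degrees/s): [136.94, 136.94, 159.86, 180, 180, 180].

INTERFACE

Orientations are given as [roll, pitch, yaw] about the fixed x, y, z axes, in that order (R = Rz(yaw) Ry(pitch) Rx(roll)).
In Python, from bench import * gives the robot as it stands.
- The arm moves only by the tool play_rows, never from a script. Its argument "increments" is a list of rows, each a list of 3 entries, a list of its own where there are three numbers: the gripper's target within -1 to 1 (fully open at 1, half-way at 0, shut at -1), then the shift along the tool's x, y, z in mm, then the turn about the tool's z in rad. A call has 1 to 12 rows; each row shifts and turns the commanded pose from where the row before left it, along the tool's axes as they then stand; what a row does not reach is not made up. A row lasts 1/12 s, in which the tool goes at most 41.7 mm and 7.16 degrees, less where a joint would pass 70% of its speed; a pose out of reach is approached as far as the arm can. A call is refused whole if a number of a shift passes 41.7 or a number of a turn 0.125, either way. A call with a gripper value outside its range is refused whole. The fingers move at their own pace and stop on an object; "force" is the grip in N (left out, the last holds). Time passes only in rows, so rows that do not move let the fingers close. It gives the time, the measured TCP pose, the force, the opening and the grip force at its end, in the units of the state.
- sense(): the state, without advancing time (a new reading comes with each control period).
- snapshot(name): name is "scene" or "side" or "wrist"; returns a dict with "color" (384x512x3 uint8, red, green, blue), "intrinsics" (3x3 intrinsics, pixels), "world_from_camera" (4x4, takes a point from camera to world coordinates). Camera axes: x right, y down, z forward; pixel columns grow to the right and rows downward; lengths in mm; the calibration is good to about 2 mm. A picture is of the moment at which its call begins. There is no depth.
- hand_in(): hands the job in; it is judged then, once.
Trained networks look in a picture, given as the dict that the camera call returned (one of the last four; its "shot" number tells which), for a name from the list of things; names that differ only in an ending like _2 or _b are one class to them, and where a whole thing is asked for, a point or a joint stands for the part that bears it (a point fixed in the world has none). Each returns a list of dicts, best first, with "p" (0 to 1); they miss things now and then, are a little off and sometimes report something else, mostly with a low value. They report only what shows in the picture. A call takes as long as a camera call.
- find_in(query, picture): "xyz" ([x, y, z] in mm, in the coordinates of the camera as it stood for that picture, good to about 4 mm: the middle of the surface that is visible of it).
- regions_of(query, picture): "mask" (384x512 bool, what is visible of it).
- pinpoint(query, picture): "xyz" ([x, y, z] in mm, in the coordinates of the camera as it stood for that picture, good to about 4 mm: a listed point, or the origin of a listed thing).
The state is a dict: "time": time; "joint_pos": joint angles; "qd": joint speeds; "joint_efforts": joint torques, N m; "tool_pos": TCP position; "tcp_rot": TCP orientation; "ft_force": force on the tool from outside, world axes, zero at the start; "wrist_torque": the same for the moment, N m; "finger_gap": finger opening in mm; "grip_force": force on a finger pad.
Only numpy, scipy, OpenCV 4.12 (cv2) and the standard library are available. Lean on these libraries where they do the work, as an engineer would, in place of code of your own. Each camera call takes 0.05 s, during which the arm holds its last target. There are 200 camera calls.

## Working session

There is one attempt and no reset: what is moved stays moved. The work goes in short steps, Python scripts to look and compute and a tool call to move; the robot and the scene stay as the last step left them, time stands still between calls to the robot, and variables do not carry over. Pictures are saved under pics/ and viewed, at most 10 in all, crops included, and the job is handed in when it is done.

Besides the shell and the picture viewer there is one more tool, called after "Call:" in YAML: its name, and indented under it one key for each argument. play_rows: Moves the arm, as the interface text tells. Its arguments: {"type":"object","properties":{"increments":{"type":"array","items":{"type":"array"}},"force":{"type":"number"}},"required":["increments"]}

```bash
mkdir -p pics; cat > h.py <<'E'
from bench import *
import numpy as np, cv2
def w(pic,p): 
    T=np.array(pic["world_from_camera"]); return (T@np.r_[p,1])[:3]
def rays(pic,uv):
    K=np.array(pic["intrinsics"]);T=np.array(pic["world_from_camera"])
    d=T[:3,:3]@np.linalg.inv(K)@np.r_[uv,1]; return T[:3,3],d/np.linalg.norm(d)
def proj(pic,p):
    c=np.linalg.inv(np.array(pic["world_from_camera"]))@np.r_[p,1]; q=np.array(pic["intrinsics"])@c[:3]; return q[:2]/q[2]
def tri(obs):
    A=np.zeros((3,3));b=np.zeros(3)
    for o,d in obs:
        M=np.eye(3)-np.outer(d,d);A+=M;b+=M@o
    return np.linalg.solve(A,b)
def save(n,*pics): cv2.imwrite("pics/"+n,cv2.hconcat([p["color"][:,:,::-1].copy() for p in pics]))
E
python3 - <<'E'
from h import *
s=sense();print(s["tool_pos"],s["tcp_rot"],s["time"])
P={n:snapshot(n) for n in("scene","side","wrist")}
cv2.imwrite("pics/a.png",cv2.resize(np.hstack([P["scene"]["color"],P["side"]["color"]])[:,:,::-1],(800,300)))
for n in P: print(n,np.round(P[n]["world_from_camera"][:3,3]), )
for q in ["blade_center","blade_foot","shaft_tip","drive_seat","processor","dough_tool_center","bowl_lid","pusher","mug","jar","mixing_bowl","spoon"]:
    for n in P:
        r=pinpoint(q,P[n])
        print(q,n,[(round(x["p"],2),np.round(w(P[n],x["xyz"])).tolist()) for x in r[:2]])
E
```

```text
[5.99437454e+02 8.32339970e-02 2.30227669e+02] [-1.79892256e+02 -1.02478462e-02  8.99977787e+01] 0.0
scene [ 991. -769. 1064.]
side [ 436. -849. 1098.]
wrist [600.  70. 374.]
blade_center scene [(0.89, [501.0, -124.0, 60.0])]
blade_center side [(0.6, [507.0, -127.0, 56.0])]
blade_center wrist [(0.91, [502.0, -130.0, 63.0])]
blade_foot scene [(0.87, [502.0, -131.0, 2.0])]
blade_foot side [(0.88, [506.0, -133.0, -0.0])]
blade_foot wrist [(0.76, [503.0, -132.0, 0.0])]
shaft_tip scene [(0.81, [538.0, 218.0, 169.0])]
shaft_tip side [(0.64, [542.0, 218.0, 172.0])]
shaft_tip wrist []
drive_seat scene []
drive_seat side [(0.66, [547.0, 214.0, 82.0])]
drive_seat wrist []
processor scene [(0.86, [538.0, 216.0, 1.0])]
processor side [(0.55, [537.0, 216.0, -1.0])]
processor wrist []
dough_tool_center scene [(0.58, [530.0, -362.0, 60.0])]
dough_tool_center side [(0.79, [527.0, -366.0, 66.0])]
dough_tool_center wrist []
bowl_lid scene [(0.52, [339.0, 456.0, -1.0])]
bowl_lid side [(0.59, [340.0, 452.0, 2.0]), (0.2, [358.0, -208.0, 2.0])]
bowl_lid wrist []
pusher scene [(0.78, [685.0, -152.0, 2.0]), (0.74, [538.0, 216.0, 81.0])]
pusher side [(0.57, [679.0, -154.0, 1.0])]
pusher wrist [(0.6, [682.0, -146.0, -2.0])]
mug scene [(0.62, [705.0, -286.0, 4.0])]
mug side [(0.96, [704.0, -287.0, 0.0])]
mug wrist []
jar scene [(0.64, [358.0, -405.0, 2.0])]
jar side [(0.58, [359.0, -408.0, 0.0])]
jar wrist []
mixing_bowl scene [(0.67, [559.0, 518.0, 4.0])]
mixing_bowl side [(0.67, [564.0, 514.0, 2.0])]
mixing_bowl wrist []
spoon scene [(0.85, [356.0, -202.0, 6.0]), (0.29, [685.0, -149.0, 1.0])]
spoon side [(0.61, [360.0, -210.0, -1.0])]
spoon wrist []
```

View pics/a.png

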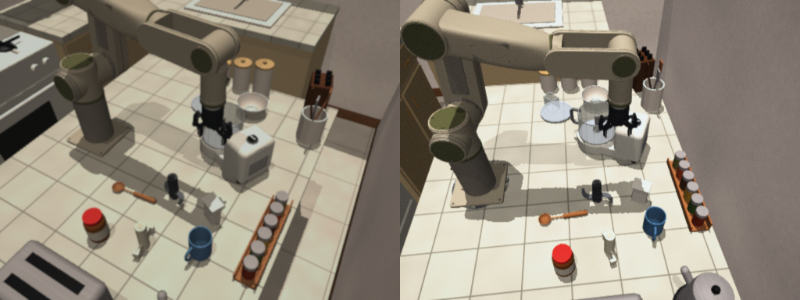

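The scene picture shows the dark-hubbed blade at about (172,187), the ivory dough tool at (142,235), and the processor at about (230,145) with its tower in front. The networks agree with this. I'll move above the blade.

Call:
play_rows:
  increments:
    - [1,[-20,-15,0],0]
    - [1,[-26,-20,0],0]
    - [1,[-26,-20,0],0]
    - [1,[-26,-20,0],0]
    - [1,[-20,-15,0],0]
    - [1,[-10,-6,0],0]
    - [1,[0,0,0],0]
    - [1,[0,0,0],0]

```text
time: 2.62
tool_pos: [504.3, -128.1, 231.6]
tcp_rot: [180.0, -0.0, 89.9]
ft_force: [0.5, -0.2, -0.4]
finger_gap: 85.3
grip_force: 0.0
```

```bash
python3 - <<'E'
from h import *
s=sense();print(s["tool_pos"],s["tcp_rot"],s["time"],s["ft_force"])
W=snapshot("wrist");S=snapshot("scene");D=snapshot("side")
im=cv2.hconcat([W["color"],S["color"]])[:,:,::-1]
cv2.imwrite("pics/b.png",cv2.resize(np.ascontiguousarray(im),(800,300)))
for q in ["blade_center","blade_foot"]:
    ob=[]
    for n,p in (("w",W),("s",S),("d",D)):
        r=pinpoint(q,p)
        print(q,n,[(round(x["p"],2),np.round(w(p,x["xyz"]),1).tolist()) for x in r[:2]])
        if r:
            o=np.array(p["world_from_camera"])[:3,3]; d=w(p,r[0]["xyz"])-o; ob.append((o,d/np.linalg.norm(d)))
    print("tri",tri(ob))
# processor views from here
for n,p in (("s",S),("d",D)):
  for q in ["shaft_tip","drive_seat","processor"]:
    print(q,n,[(round(x["p"],2),np.round(w(p,x["xyz"]),1).tolist()) for x in pinpoint(q,p)[:2]])
E
```

```text
[ 504.25883706 -128.11351195  231.56970015] [ 1.79951680e+02 -1.41539907e-02  8.99194928e+01] 2.6167 [ 0.50610131 -0.18909062 -0.35052821]
blade_center w [(0.72, [504.7, -127.6, 62.3])]
blade_center s [(0.83, [502.6, -125.0, 59.7])]
blade_center d [(0.82, [504.1, -131.3, 59.3])]
tri [ 504.12717888 -128.34533668   59.95547188]
blade_foot w [(0.76, [504.2, -131.8, 1.7])]
blade_foot s [(0.94, [500.2, -132.1, -0.7])]
blade_foot d [(0.78, [505.7, -129.0, -0.9])]
tri [ 503.89850438 -132.72518136    3.50296327]
shaft_tip s [(0.71, [502.1, -132.9, 3.9]), (0.61, [539.8, 216.2, 168.2])]
drive_seat s [(0.85, [535.4, 213.1, 80.2])]
processor s []
shaft_tip d [(0.17, [527.5, -363.6, 62.6])]
drive_seat d [(0.42, [504.3, -133.8, -0.2])]
processor d []
```

View pics/b.png

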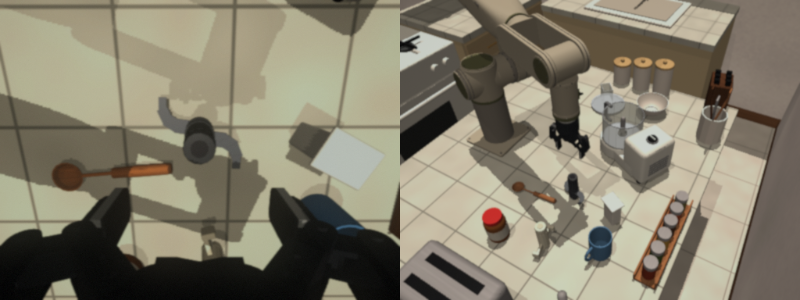

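The wrist view (left) shows the hub top at about (199,149), between the fingers, with the blades to its upper left and lower right. I'll fit the hub top from its pixels and look at the shaft geometry in the scene view.

```bash
python3 - <<'E'
from h import *
W=snapshot("wrist")
im=np.ascontiguousarray(W["color"][:,:,::-1])
c=cv2.resize(im[140:250,190:330],None,fx=4,fy=4,interpolation=cv2.INTER_CUBIC)
S=snapshot("scene"); si=np.ascontiguousarray(S["color"][:,:,::-1])
c2=cv2.resize(si[110:250,210:380],(534,440),interpolation=cv2.INTER_CUBIC)
for q in (504,-130,120),(504,-128,120): print(q,proj(W,q),proj(W,(q[0]+19,q[1],120)),proj(W,(q[0]-19,q[1],120)),proj(W,(q[0],q[1]-19,120)),proj(W,(q[0],q[1]+19,120)))
cv2.imwrite("pics/c.png",cv2.resize(np.hstack([c,c2]),None,fx=.73,fy=.73))
print(c.shape)
for n in("shaft_tip",): print([w(S,x["xyz"]).round(1) for x in pinpoint(n,S)])
print("shaft px",proj(S,(540,217,168)),proj(S,(540,217,80)))
for n,p in(("w",W),):
  m=regions_of("blade_center",p)[0]["mask"]; print(m.sum(), cv2.boundingRect(m.astype(np.uint8)))
E
```

```text
(504, -130, 120) [255.093093   190.39893713] [276.58210407 190.39669255] [233.60391801 190.40118173] [255.09465971 210.68171089] [255.09146329 169.30042327]
(504, -128, 120) [255.09292449 188.21729399] [276.62661843 188.21505308] [233.55906594 188.21953492] [255.09449765 208.58368649] [255.09128792 167.03006086]
(440, 560, 3)
[array([537.3, 217.5, 167.2])]
shaft px [285.7633311  150.16323046] [284.68475351 169.81283924]
3824 (203, 123, 107, 94)
```

View pics/c.png

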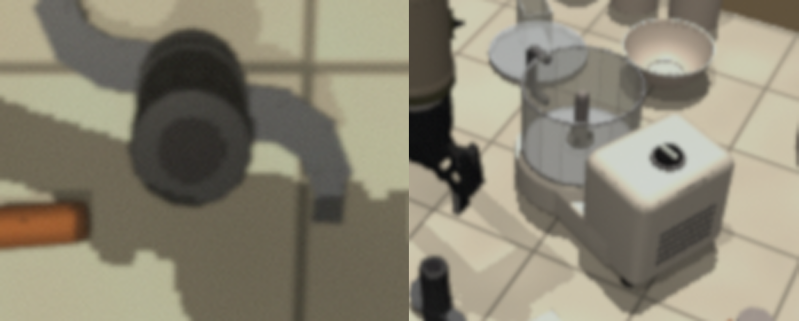

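The crop puts the hub top's centre at wrist pixel (255.7,190.3), which is x≈504.5, y≈-130. The bowl and shaft are clear in the scene view, at about (580,110) in the crop. I'll go down to grasp.

Call:
play_rows:
  increments:
    - [1,[-1,0,10],0]
    - [1,[-1,0,20],0]
    - [1,[0,0,25],0]
    - [1,[0,0,25],0]
    - [1,[0,0,25],0]
    - [1,[0,0,20],0]
    - [1,[0,0,15],0]
    - [1,[0,0,10],0]
    - [1,[0,0,5],0]
    - [1,[0,0,0],0]
    - [1,[0,0,0],0]

```text
time: 4.48
tool_pos: [504.3, -130.1, 76.8]
tcp_rot: [180.0, 0.0, 90.0]
ft_force: [-0.4, -1.3, -0.3]
finger_gap: 85.4
grip_force: 0.0
```

Call:
play_rows:
  increments:
    - [-0.1,[0,0,0],0]
    - [-0.3,[0,0,0],0]
    - [-0.5,[0,0,0],0]
    - [-0.7,[0,0,0],0]
    - [-1,[0,0,0],0]
    - [-1,[0,0,0],0]
    - [-1,[0,0,0],0]
    - [-1,[0,0,0],0]
  force: 40

```text
time: 5.15
tool_pos: [504.4, -130.2, 77.1]
tcp_rot: [179.9, 0.0, 90.0]
ft_force: [-1.9, 1.0, 5.5]
finger_gap: 37.2
grip_force: 39.8
```

Call:
play_rows:
  increments:
    - [-1,[0,0,-8],0]
    - [-1,[0,0,-15],0]
    - [-1,[0,0,-22],0]
    - [-1,[0,0,-25],0]
    - [-1,[0,0,-25],0]
    - [-1,[0,0,-25],0]
    - [-1,[0,0,-25],0]
    - [-1,[0,0,-25],0]
    - [-1,[0,0,-22],0]
    - [-1,[0,0,-15],0]
    - [-1,[0,0,-8],0]
    - [-1,[0,0,0],0]

```text
time: 6.15
tool_pos: [504.8, -130.2, 293.6]
tcp_rot: [179.8, 0.1, 90.0]
ft_force: [-0.4, -0.0, -1.3]
finger_gap: 37.2
grip_force: 40.3
```

Call:
play_rows:
  increments:
    - [-1,[10,0,0],0]
    - [-1,[18,2,0],0]
    - [-1,[24,3,0],0]
    - [-1,[28,3,0],0]
    - [-1,[28,3,0],0]
    - [-1,[28,3,0],0]
    - [-1,[28,3,0],0]
    - [-1,[22,2,0],0]
    - [-1,[15,1,0],0]
    - [-1,[7,0,0],0]
    - [-1,[0,0,0],0]
    - [-1,[0,0,0],0]

```text
time: 7.15
tool_pos: [523.4, 78.0, 290.1]
tcp_rot: [-179.9, 0.0, 90.0]
ft_force: [0.7, -1.0, -1.7]
finger_gap: 36.9
grip_force: 40.3
```

```bash
python3 - <<'E'
from h import *
s=sense();print(s["tool_pos"],s["tcp_rot"],s["time"],s["ft_force"])
W=snapshot("wrist");S=snapshot("scene");D=snapshot("side")
cv2.imwrite("pics/d.png",cv2.resize(np.hstack([W["color"],S["color"]])[:,:,::-1],(800,300)))
for q in ["blade_foot","blade_center","shaft_tip","drive_seat","processor"]:
    ob=[]
    for n,p in (("w",W),("s",S),("d",D)):
        r=pinpoint(q,p)
        print(q,n,[(round(x["p"],2),np.round(w(p,x["xyz"]),1).tolist()) for x in r[:2]])
E
```

```text
[523.38047197  78.02351791 290.10994225] [-1.79888309e+02  2.75778987e-02  9.00463223e+01] 7.15 [ 0.66824667 -0.9782074  -1.72174105]
blade_foot w [(0.86, [520.8, 73.2, 213.9])]
blade_foot s [(0.67, [519.2, 77.8, 214.9])]
blade_foot d [(0.85, [524.7, 76.7, 212.1])]
blade_center w [(0.69, [520.0, 79.3, 274.5])]
blade_center s [(0.83, [523.6, 82.6, 273.7])]
blade_center d [(0.95, [524.6, 79.2, 271.9]), (0.4, [527.2, 75.2, 213.4])]
shaft_tip w [(0.57, [547.7, 219.8, 168.9]), (0.46, [520.0, 76.8, 273.0])]
shaft_tip s [(0.88, [537.0, 214.7, 167.3])]
shaft_tip d [(0.65, [541.6, 218.8, 172.4])]
drive_seat w [(0.9, [537.8, 212.5, 79.4])]
drive_seat s [(0.85, [538.7, 215.8, 79.9])]
drive_seat d [(0.76, [542.5, 211.6, 81.9])]
processor w [(0.65, [540.8, 219.3, 1.1])]
processor s [(0.67, [539.6, 216.0, -0.4]), (0.46, [704.9, -287.7, -0.3])]
processor d [(0.93, [536.7, 215.5, -2.0]), (0.42, [709.4, -289.1, 2.7])]
```

View pics/d.png

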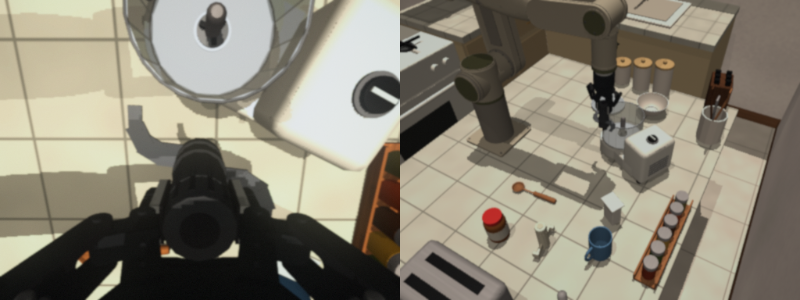

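The wrist view shows the held blade, with the hub at about (197,200), and the shaft in the bowl with its tip near (215,12) and its collar near (212,30). I'll crop this for an exact axis and to check whether the dogs show.

```bash
python3 - <<'E'
from h import *
W=snapshot("wrist")
im=np.ascontiguousarray(W["color"][:,:,::-1])
c=cv2.resize(im[0:90,215:335],None,fx=6,fy=6,interpolation=cv2.INTER_CUBIC)
def mark(p,col):
    u=(proj(W,p)-np.array([215,0])+.5)*6; cv2.circle(c,tuple(int(v) for v in u),4,col,-1)
c=cv2.convertScaleAbs(c,alpha=1.0)
for z in(168,160,80):
  for a in np.arange(0,6.3,.2):
    r={168:6,160:11,80:19}[z]
    p=(540+r*np.cos(a),217+r*np.sin(a),z); u=(proj(W,p)-np.array([215,0])+.5)*6; cv2.circle(c,tuple(int(v) for v in u),1,(0,0,255),-1)
cv2.imwrite("pics/e.png",c)
print(proj(W,(540,217,168)),proj(W,(545,217,168)),proj(W,(540,222,168)),proj(W,(540,217,80)))
E
```

```text
[275.27742154  15.27071748] [281.58020053  15.27094601] [275.39497678   8.15071575] [269.97511413  38.98947802]
```

View pics/e.png

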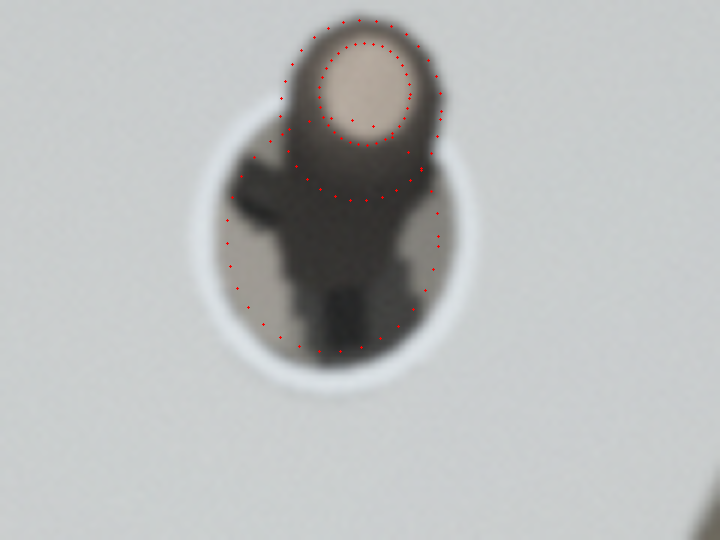

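The crop shows the shaft tip centred at (366,91), within 0.3 px of the predicted (540,217,168). Two dogs are visible, one at (343,320) pointing to -y and one at (245,190), so the dogs lie at about -86°, 34° and 154°. I'll move over the shaft.

Call:
play_rows:
  increments:
    - [-1,[8,1,0],0]
    - [-1,[16,2,0],0]
    - [-1,[22,3,0],0]
    - [-1,[25,3,0],0]
    - [-1,[25,3,0],0]
    - [-1,[20,2,0],0]
    - [-1,[13,2,0],0]
    - [-1,[7,0.7,0],0]
    - [-1,[3,0,0],0]
    - [-1,[0,0,5],0]
    - [-1,[0,0,10],0]
    - [-1,[0,0,5],0]

```text
time: 9.1
tool_pos: [540.4, 216.0, 269.6]
tcp_rot: [-179.9, 0.0, 89.9]
ft_force: [-0.0, 0.4, -1.8]
finger_gap: 36.7
grip_force: 40.3
```

```bash
python3 - <<'E'
from h import *
s=sense();print(s["tool_pos"],s["tcp_rot"],s["time"],s["ft_force"],s["joint_pos"])
S=snapshot("scene");D=snapshot("side")
k=lambda p,uv:cv2.resize(np.ascontiguousarray(p["color"][:,:,::-1])[int(uv[1])-60:int(uv[1])+60,int(uv[0])-50:int(uv[0])+50],(400,480),interpolation=cv2.INTER_CUBIC)
u=proj(S,(540,217,180));v=proj(D,(540,217,180))
cv2.imwrite("pics/f.png",np.hstack([k(S,u),k(D,v)]))
for q in ["blade_foot","shaft_tip","blade_center"]:
    for n,p in (("s",S),("d",D)):
        r=pinpoint(q,p)
        print(q,n,[(round(x["p"],2),np.round(w(p,x["xyz"]),1).tolist()) for x in r[:2]])
E
```

```text
[540.42318593 215.96910139 269.5694802 ] [-1.79928927e+02  3.95254097e-02  8.99427710e+01] 9.1 [-0.00233952  0.37081256 -1.76721714] [ 1.67468342e+01  4.01552522e+00  8.49836823e+01 -1.72933980e-02
  9.10802577e+01  1.68037737e+01]
blade_foot s [(0.94, [537.0, 216.5, 195.3])]
blade_foot d [(0.61, [541.4, 215.1, 187.7])]
shaft_tip s [(0.94, [539.2, 216.8, 165.6])]
shaft_tip d [(0.92, [540.1, 213.6, 171.5])]
blade_center s [(0.77, [538.5, 219.8, 252.2])]
blade_center d [(0.57, [540.3, 218.0, 250.4])]
```

View pics/f.png

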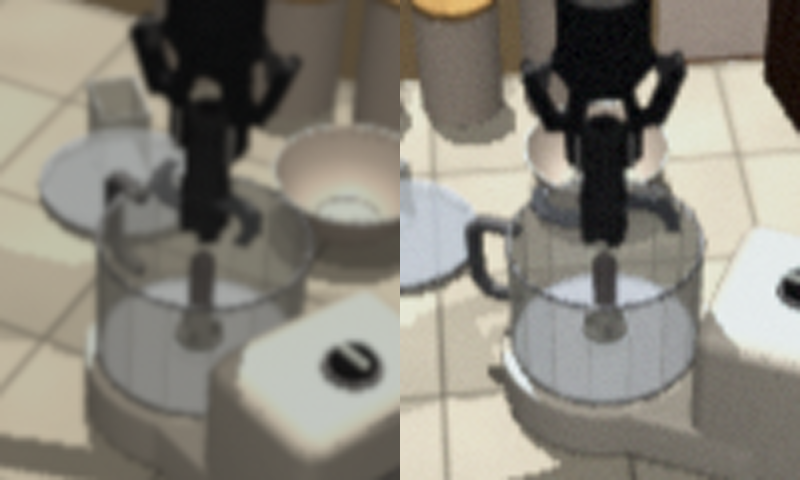

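Both views show the hub directly above the shaft: foot at (205,240) over tip at (202,258) on the left, and (603,243) over (603,255) on the right. I'll descend slowly.

Call:
play_rows:
  increments:
    - [-1,[0.5,0,4],0]
    - [-1,[0.5,0,6],0]
    - [-1,[0,0,6],0]
    - [-1,[0,0,4],0]
    - [-1,[0,0,3],0]
    - [-1,[0,0,2],0]
    - [-1,[0,0,2],0]
    - [-1,[0,0,2],0]
    - [-1,[0,0,2],0]
    - [-1,[0,0,0],0]

```text
time: 10.33
tool_pos: [540.6, 218.0, 239.9]
tcp_rot: [-180.0, 0.0, 90.0]
ft_force: [-0.3, -0.8, -2.6]
finger_gap: 37.0
grip_force: 40.3
```

Call:
play_rows:
  increments:
    - [-1,[-0.5,0,2],0]
    - [-1,[0,0,2],0]
    - [-1,[0,0,2],0]
    - [-1,[0,0,2],0]
    - [-1,[0,0,2],0]
    - [-1,[0,0,2],0]
    - [-1,[0,0,0],0]

```text
time: 10.92
tool_pos: [540.4, 217.5, 227.6]
tcp_rot: [-179.9, 0.0, 90.0]
ft_force: [0.4, -0.4, -2.3]
finger_gap: 37.3
grip_force: 40.3
```

Call:
play_rows:
  increments:
    - [-1,[0,0,3],0]
    - [-1,[0,0,4],0]
    - [-1,[0,0,5],0]
    - [-1,[0,0,5],0]
    - [-1,[0,0,5],0]
    - [-1,[0,0,5],0]
    - [-1,[0,0,5],0]
    - [-1,[0,0,5],0]
    - [-1,[0,0,5],0]
    - [-1,[0,0,4],0]
    - [-1,[0,0,3],0]
    - [-1,[0,0,0],0]

```text
time: 11.92
tool_pos: [540.3, 217.4, 178.3]
tcp_rot: [-179.9, 0.0, 90.0]
ft_force: [0.7, -0.3, -1.6]
finger_gap: 36.9
grip_force: 40.3
```

Call:
play_rows:
  increments:
    - [-1,[0,0,3],0]
    - [-1,[0,0,3],0]
    - [-1,[0,0,2],0]
    - [-1,[0,0,1],0]
    - [-1,[0,0,0.7],0]
    - [-1,[0,0,0.5],0]
    - [-1,[0,0,0],0]

```text
time: 12.5
tool_pos: [540.7, 217.5, 169.1]
tcp_rot: [180.0, -0.0, 90.0]
ft_force: [-0.3, 0.8, -2.1]
finger_gap: 37.1
grip_force: 40.3
```

Call:
play_rows:
  increments:
    - [-1,[0,0,0.5],0]
    - [-1,[0,0,0.5],0]
    - [-1,[0,0,0.5],0]
    - [-1,[0,0,0.5],0]
    - [-1,[0,0,0],0]

```text
time: 12.92
tool_pos: [540.8, 217.6, 167.2]
tcp_rot: [180.0, -0.0, 90.0]
ft_force: [-0.1, -0.8, -1.0]
finger_gap: 37.2
grip_force: 40.5
```

Call:
play_rows:
  increments:
    - [-1,[0,0,0.5],0]
    - [-1,[0,0,0.5],0]
    - [-1,[0,0,0.3],0]
    - [-1,[0,0,0],0]

```text
time: 13.25
tool_pos: [540.9, 217.7, 167.0]
tcp_rot: [180.0, -0.0, 90.0]
ft_force: [-2.7, -1.1, 5.9]
finger_gap: 36.8
grip_force: 41.4
```

Contact is on top of the dogs, with the foot near 90 mm and about 8 N. I'll turn under light pressure.

Call:
play_rows:
  increments:
    - [-1,[0,0,-0.2],0.06]
    - [-1,[0,0,0],0.06]
    - [-1,[0,0,0],0.06]
    - [-1,[0,0,0],0.06]
    - [-1,[0,0,0],0]

```text
time: 13.67
tool_pos: [541.5, 217.8, 167.0]
tcp_rot: [179.9, -0.1, 76.1]
ft_force: [0.7, -0.6, 4.0]
finger_gap: 37.6
grip_force: 40.9
```

Call:
play_rows:
  increments:
    - [-1,[0,0,0],0.06]
    - [-1,[0,0,0],0.06]
    - [-1,[0,0,0],0.06]
    - [-1,[0,0,0],0.06]
    - [-1,[0,0,0],0]

```text
time: 14.08
tool_pos: [541.5, 217.8, 167.0]
tcp_rot: [179.9, -0.1, 62.5]
ft_force: [1.1, 0.4, 5.9]
finger_gap: 37.2
grip_force: 41.0
```

Call:
play_rows:
  increments:
    - [-1,[0,0,0],0.06]
    - [-1,[0,0,0],0.06]
    - [-1,[0,0,0],0.06]
    - [-1,[0,0,0],0.06]
    - [-1,[0,0,0],0]

```text
time: 14.5
tool_pos: [541.5, 217.7, 167.1]
tcp_rot: [179.9, -0.1, 48.7]
ft_force: [0.4, -0.0, 4.8]
finger_gap: 37.3
grip_force: 41.0
```

Call:
play_rows:
  increments:
    - [-1,[0,0,0],0.06]
    - [-1,[0,0,0],0.06]
    - [-1,[0,0,0],0.06]
    - [-1,[0,0,0],0.06]
    - [-1,[0,0,0],0]

```text
time: 14.92
tool_pos: [541.4, 217.7, 167.0]
tcp_rot: [180.0, -0.1, 35.0]
ft_force: [0.4, -0.2, 5.5]
finger_gap: 37.3
grip_force: 41.0
```

Call:
play_rows:
  increments:
    - [-1,[0,0,0],0.06]
    - [-1,[0,0,0],0.06]
    - [-1,[0,0,0],0.06]
    - [-1,[0,0,0],0.06]
    - [-1,[0,0,0],0]

```text
time: 15.33
tool_pos: [541.4, 217.7, 167.0]
tcp_rot: [180.0, -0.1, 21.2]
ft_force: [-0.0, -0.3, 5.7]
finger_gap: 36.6
grip_force: 41.0
```

Call:
play_rows:
  increments:
    - [-1,[0,0,0],0.06]
    - [-1,[0,0,0],0.06]
    - [-1,[0,0,0],0.06]
    - [-1,[0,0,0],0.06]
    - [-1,[0,0,0],0]

```text
time: 15.75
tool_pos: [541.3, 217.6, 166.7]
tcp_rot: [-180.0, -0.1, 7.5]
ft_force: [1.4, 0.0, 4.0]
finger_gap: 37.0
grip_force: 40.8
```

Call:
play_rows:
  increments:
    - [-1,[0,0,0],0.06]
    - [-1,[0,0,0],0.06]
    - [-1,[0,0,0],0.06]
    - [-1,[0,0,0],0.06]
    - [-1,[0,0,0],0]

```text
time: 16.17
tool_pos: [540.0, 217.3, 164.9]
tcp_rot: [180.0, 0.1, -6.2]
ft_force: [0.0, 0.7, -2.2]
finger_gap: 37.0
grip_force: 40.3
```

The force vanished and z fell about 2 mm, so the hub is in line. I'll lower it gently.

Call:
play_rows:
  increments:
    - [-1,[0,0,1],0]
    - [-1,[0,0,1],0]
    - [-1,[0,0,1],0]
    - [-1,[0,0,1],0]
    - [-1,[0,0,0],0]

```text
time: 16.58
tool_pos: [540.5, 217.5, 161.5]
tcp_rot: [180.0, 0.0, -6.2]
ft_force: [0.5, -0.1, -1.6]
finger_gap: 37.3
grip_force: 40.3
```

Call:
play_rows:
  increments:
    - [-1,[0,0,1],0]
    - [-1,[0,0,1],0]
    - [-1,[0,0,0.7],0]
    - [-1,[0,0,0.5],0]
    - [-1,[0,0,0.5],0]
    - [-1,[0,0,0],0]

```text
time: 17.08
tool_pos: [540.7, 217.5, 158.2]
tcp_rot: [180.0, 0.0, -6.3]
ft_force: [0.4, 0.4, -1.9]
finger_gap: 37.2
grip_force: 40.3
```

Call:
play_rows:
  increments:
    - [-1,[0,0,0.5],0]
    - [-1,[0,0,0.5],0]
    - [-1,[0,0,0.5],0]
    - [-1,[0,0,0],0]

```text
time: 17.42
tool_pos: [540.9, 217.6, 157.2]
tcp_rot: [-180.0, -0.0, -6.3]
ft_force: [0.2, 0.2, 0.0]
finger_gap: 36.9
grip_force: 40.7
```

Seated: contact came exactly 10 mm lower. I'll release and rise straight up.

Call:
play_rows:
  increments:
    - [0.1,[0,0,0],0]
    - [0.3,[0,0,0],0]
    - [0.4,[0,0,0],0]
    - [0.4,[0,0,0],0]
    - [0.4,[0,0,0],0]

```text
time: 17.83
tool_pos: [540.7, 217.5, 156.8]
tcp_rot: [-180.0, -0.0, -6.3]
ft_force: [0.6, -0.1, 0.6]
finger_gap: 59.9
grip_force: 0.0
```

Call:
play_rows:
  increments:
    - [0.4,[0,0,-5],0]
    - [0.4,[0,0,-10],0]
    - [0.4,[0,0,-15],0]
    - [0.4,[0,0,-20],0]
    - [0.4,[0,0,-20],0]
    - [0.4,[0,0,-20],0]
    - [0.4,[0,0,-20],0]
    - [0.4,[0,0,-20],0]
    - [0.4,[0,0,-10],0]
    - [0.4,[0,0,-5],0]
    - [0.4,[0,0,0],0]
    - [0.4,[0,0,0],0]

```text
time: 18.83
tool_pos: [540.5, 217.5, 301.1]
tcp_rot: [180.0, 0.0, -6.3]
ft_force: [-0.9, 0.7, -0.5]
finger_gap: 59.7
grip_force: 0.0
```

```bash
python3 - <<'E'
from h import *
s=sense();print(s["tool_pos"],s["time"],s["ft_force"])
W=snapshot("wrist");S=snapshot("scene");D=snapshot("side")
k=lambda p,uv:cv2.resize(np.ascontiguousarray(p["color"][:,:,::-1])[int(uv[1])-60:int(uv[1])+60,int(uv[0])-50:int(uv[0])+50],(400,480),interpolation=cv2.INTER_CUBIC)
cv2.imwrite("pics/g.png",np.hstack([k(S,proj(S,(540,217,150))),k(D,proj(D,(540,217,150)))]))
for q in ["blade_center","blade_foot"]:
    for n,p in (("w",W),("s",S),("d",D)):
        r=pinpoint(q,p)
        print(q,n,[(round(x["p"],2),np.round(w(p,x["xyz"]),1).tolist()) for x in r[:2]])
E
```

```text
[540.52580159 217.49459983 301.0958102 ] 18.8333 [-0.86400604  0.7004928  -0.50705147]
blade_center w [(0.92, [538.7, 217.6, 143.5])]
blade_center s []
blade_center d [(0.83, [539.9, 219.5, 139.3])]
blade_foot w [(0.86, [538.8, 213.9, 82.6])]
blade_foot s [(0.88, [540.2, 218.1, 79.0])]
blade_foot d [(0.68, [542.7, 217.6, 77.2])]
```

View pics/g.png

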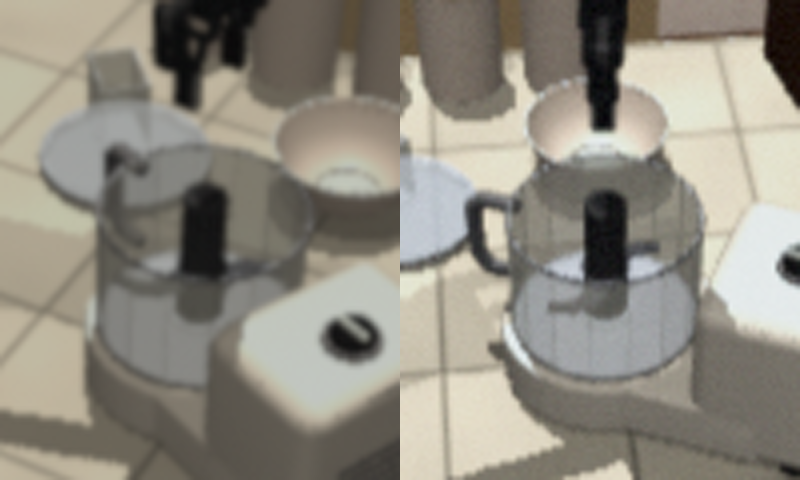

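Both views show the hub upright over the shaft, at (205,235) and (605,240). It stands fully down, with its foot near z≈80 mm and centre near z≈140 mm, and the gripper is clear above it.

```bash
python3 -c "
from bench import *
print(hand_in())"
```

```text
the job is handed in; nothing more can be done
None
```

The blade is fitted: it dropped 10 mm over the dogs onto its seat, was released with the arm clear, and was handed in at about 19 s; the hand-in returned no verdict.

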